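# Fit the bayonet cap on the strainer and hold it halfway to its lock

## Task

Lift the black transport plug out of the strainer's upright neck and put it in the open grey bin. Then fit the bayonet cap into the neck, its two lugs down through the two slots until the disc sits flat on the neck, and turn it clockwise (seen from above) halfway to its lock, about 40 degrees, so that its bar points at the two ribs on the neck; never let it reach the lock. Finish while still gripping the cap there against its return spring, and leave the other things on the bench where they are.

Things in the scene. Friction and masses are not known exactly. Their poses are not given: they have to be found in the camera images.
- valve: Blue cast strainer body, fixed: foot 120 mm across, a flanged pipe stub to each side along its y axis (198 mm over the flanges, which are 112 mm across, tops 126 mm above the bench), and an upright round neck on its z axis, 90 mm across outside, mouth 150 mm above the bench. Origin on the bench under the neck's axis; z up.
- neck_top (a point): Centre of the neck's mouth, 150 mm above the valve's origin, axes as the valve's. Opening 52 mm across between steel lips 8 mm thick, broken by two slots 17 mm wide along +x and -x (across the pipe run), reaching 35 mm out. Under the lips is the lug track; its floor, the sprung turnplate, is 19 mm below the mouth. Back stops keep the lugs from going anticlockwise.
- rib (a point): Top of one of two small vertical ribs, 5 mm wide, on the outside of the neck, 50 mm from its axis: the halfway position, 0.70 rad clockwise (seen from above) of the valve's +x; the other rib is opposite. A round steel boss on the neck at 1.25 rad marks the lock's sprung ball.
- turnplate (a joint): Turn of the sprung plate, rad, 0 at rest, growing clockwise from above, end stop 1.45. The cap's lugs push it by two dogs standing about 2 mm clockwise of them, so it reads about 0.07 less than the cap's turn. A spring turns it back with 0.04 N m at 0, 0.11 N m at 0.70. The cap meets the lock's ball at about 1.1 and clicks past it at about 1.4; halfway is 0.70.
- cap: Plain aluminium bayonet cap, about 160 g, upright on the bench. Origin at its underside's centre, z up. From below: skirt 48 mm across, 18 mm high; at its foot two lugs along +x and -x, 12 mm wide, 7 mm high, tips 33 mm from the axis; disc 80 mm across at 18 to 25 mm height; on it a grip bar along x, 58 mm long, 16 mm thick (y), at 25 to 59 mm height. A half turn about z leaves it the same.
- cap_seat (a point): On the cap's axis at the disc's underside, 18 mm above the cap's origin; it coincides with neck_top when the cap is seated.
- plug: Black plastic transport plug standing in the neck, 60 g. Origin at the centre of its underside, z up: stem 44 mm across and 12 mm high, flange 74 mm across from 12 to 17 mm (it rests on the neck), round knob 30 mm across from 17 to 50 mm height. It lifts straight out.
- bin: Open grey plastic bin, fixed, 170 (x) x 150 (y) mm, 55 mm high, walls and floor 4 to 5 mm. Origin at the centre of its underside. It stands on one side of the strainer and the cap on the other.
- coupling: Bystander, to be left alone: brass pipe coupling, a plain ring 52 mm across, 30 mm high. Origin at its underside.
- pipe_ring: Bystander, to be left alone: steel ring 68 mm across, 22 mm high. Origin at its underside.
- elbow: Bystander, to be left alone: copper pipe elbow, arms 52 mm long, 44 mm high. Origin at its underside where the arms meet (arms along +x and +y).
- wrench: Bystander, to be left alone: steel open-ended wrench lying flat. Origin at its underside.
- grease: Bystander, to be left alone: closed can 64 mm across, 110 mm high, upright. Origin at its underside.
- clamp: Bystander, to be left alone: pipe clamp of painted metal, 70 x 50 mm, 68 mm high. Origin at its underside.
- nut: Bystander, to be left alone: large hexagonal steel nut 44 mm across, 18 mm high. Origin at its underside.
Mind the look-alikes: they are no part of the job. There is more than one size of the plug; the job needs the largest. Of the things that look like the bin, the smaller one is meant.

How it is judged (in metres and radians):
On the way, in this order (a step that is already met when the one before it is completed fails the run):
1. the plug lies in the bin, let go (x of plug in the frame of bin between -0.083 and 0.083 m and y of plug in the frame of bin between -0.073 and 0.073 m and z of plug in the frame of bin below 0.05 m and linear speed of plug below 0.02 m/s and contact force between the fingers and plug below 0.1 N), for 0.2 s.
2. the cap sits in the neck, disc down on its mouth (horizontal distance between cap_seat and neck_top below 0.004 m and z of cap_seat in the frame of neck_top between -0.003 and 0.003 m and angle between cap's own z axis and vertical below 0.08 rad), for 0.1 s.
At the end, for the whole second after the job is handed in: The plug lies still in the bin; the cap's disc is down on the neck (within 3 mm, centred within 4 mm, upright within 4.5 degrees); the cap is turned 0.50 to 0.90 rad clockwise from the slots, carrying the turnplate with it (joint 0.38 to 0.95), at rest, and the fingers still grip it (over 2 N) (all of step 1 and all of step 2 and angle between the x axis of cap and the x axis of valve, either way round between 0.5 and 0.9 rad and value of joint turnplate between 0.38 and 0.95 rad and angular speed of cap below 0.15 rad/s and contact force between the fingers and cap above 2 N); the arm keeps its last pose, push and grip.
It fails at once if the cap is turned to its lock (value of joint turnplate above 1.1 rad).
It fails at once if a bystander is pushed more than 30 mm or knocked over (distance of any of coupling, pipe_ring, elbow, wrench, grease, clamp, nut from where it was at the start of the episode above 0.03 m or angle between grease's own z axis and vertical above 0.5 rad).
It also fails if it takes over 59 s, if anything falls off the work surface, if the arm or the gripper's body presses on something with over 40 N, if the wrist force passes 120 N, or if a joint passes its speed limit or range.

## Robot

A 6-joint arm with a two-finger parallel gripper is mounted at the origin on the work surface. World frame = base frame: x ahead of the robot, y to its left, z up, the work surface at z = 0. Lengths are in mm, angles in rad, forces in N, time in s.
With the tool pointing down it reaches from about 350 to 975 mm from the base axis. Payload 7.1 kg.
Tool frame: the origin (TCP) lies midway between the tips of the shut fingers; the grasp point (between the pads) lies 19 mm behind it (ctrl.grasp_offset is the distance from the TCP to the grasp point, in mm); z points along the fingers, y is the line along which they close (so a half turn about z gives the same grasp; the last joint's range is limited). The gripper opens to 88 mm and grips with 3 to 60 N. Pads are 20 mm wide; open, the fingers measure 115 mm over their backs; the gripper's body (75 mm by 178 mm) begins 61 mm behind the grasp point.
Start: joints at [1.16, 0.423, 1.63, -0, 1.089, -0.019], TCP at [238.626, 577.635, 222.675] pointing down, gripper open.
Joint ranges: [-3, 3], [-0.9, 2.11], [0.09, 2.58], [-1.31, 4.45], [0.11, 2.69], [-2.54, 2.54]. Speed limits (rad/s): [2.39, 2.39, 3.01, 3.14, 3.14, 3.14].

## Interface

Orientations are given as a rotation vector (axis times angle).
In Python, from workcell import ctrl gives the robot as it stands. The module is installed in compiled form; this text tells all that it offers.
- The arm moves only by the tool servo_tool, never from a script. Its argument "rows" is a list of rows, each a list of 7 numbers: the turn, a rotation vector about the tool's x, y, z as a fraction of full scale, then the shift along the tool's x, y, z as a fraction of full scale, then the finger opening in mm, from 0 to 87.8. A call has 1 to 10 rows; each row is the pose to reach, as a shift and turn from the pose commanded when the call began, along the tool's axes at that moment; what a row does not reach only later rows make up. Full scale, the value 1, is 20 cm for a shift and 1.5 rad for a turn. A row lasts 1/8 s, in which the tool goes at most 62.5 mm and 10.7 degrees, less where a joint would pass 70% of its speed; a pose out of reach is approached as far as the arm can. A call with a number of a shift or a turn outside -1 to 1 is refused whole. A call with a gripper value outside its range is refused whole. The fingers move at their own pace and stop on an object; the grip force is fixed at half the most. Time passes only in rows, so rows that repeat a pose let the fingers close. It gives the time, the measured TCP pose, the force, the opening and the grip force at its end, in the units of the state.
- ctrl.get_obs(): the state, without advancing time (a new reading comes with each control period).
- ctrl.get_image(name): name is "scene" or "top" or "wrist"; returns (picture, depth): 480x640x3 uint8, red, green, blue; 480x640 float32, mm along the optical axis (not along the pixel's ray), 0 where there is no reading.
- ctrl.camera_info(name): a dict with "intrinsics" (3x3 intrinsics, pixels), "R" (3x3) and "t" (3): a world point X has camera coordinates R X + t. Camera axes: x right, y down, z forward; pixel columns grow to the right and rows downward; lengths in mm; the calibration is good to about 2 mm. The wrist camera is an equidistant fisheye: a pixel r from the principal point sees the ray r / f radians off the axis. A picture is of the moment at which its call begins: read the wrist's pose just before it. camera_info takes no time and is no camera call; for the wrist camera it gives the pose at the moment of the call.
- ctrl.close_job(): hands the job in; it is judged then, once.
The state is a dict: "t": time; "qpos": joint angles; "qvel": joint speeds; "joint_torque": joint torques, N m; "ee_pos": TCP position; "orientation": TCP orientation; "ft_force": force on the tool from outside, world axes, zero at the start; "moment": the same for the moment, N m; "width": finger opening in mm; "grasp_force": force on a finger pad.
Only numpy, scipy, OpenCV 4.12 (cv2) and the standard library are available. Lean on these libraries where they do the work, as an engineer would, in place of code of your own. Each camera call takes 0.05 s, during which the arm holds its last target. There are 200 camera calls.

## Working session

There is one attempt and no reset: what is moved stays moved. The work goes in short steps, Python scripts to look and compute and a tool call to move; the robot and the scene stay as the last step left them, time stands still between calls to the robot, and variables do not carry over. Pictures are saved under pics/ and viewed, at most 10 in all, crops included, and the job is handed in when it is done.

Besides the shell and the picture viewer there is one more tool, called after "Request:" as name(argument=value, ...), one argument or row to a line, values as JSON. servo_tool: Moves the arm, as the interface text tells. Its arguments: {"type":"object","properties":{"rows":{"type":"array","items":{"type":"array","items":{"type":"number"}}}},"required":["rows"]}

```bash
mkdir -p pics; cat > h.py <<'E'
import numpy as np, cv2
from scipy.spatial.transform import Rotation as Rn
from workcell import ctrl
def grab(n,save=None):
    inf=ctrl.camera_info(n); im,d=ctrl.get_image(n)
    if save: cv2.imwrite('pics/'+save,im[:,:,::-1])
    return im,d,inf
def ray(inf,u,v,fish=False):
    K=np.array(inf['intrinsics']);R=np.array(inf['R']);t=np.array(inf['t'])
    x=(u-K[0,2])/K[0,0];y=(v-K[1,2])/K[1,1]
    if fish:
        th=np.hypot(x,y);s=np.sin(th)/max(th,1e-9);d=np.array([x*s,y*s,np.cos(th)])
    else: d=np.array([x,y,1.])
    return -R.T@t, R.T@d
def onplane(inf,u,v,z,fish=False):
    o,d=ray(inf,u,v,fish); return o+d*(z-o[2])/d[2]
def cloud(inf,d):
    K=np.array(inf['intrinsics']);R=np.array(inf['R']);t=np.array(inf['t'])
    v,u=np.mgrid[:480,:640]
    p=np.stack([(u-K[0,2])/K[0,0]*d,(v-K[1,2])/K[1,1]*d,d],-1)
    return (p-t)@R
def movexyz(target,yaw=None):
    o=ctrl.get_obs();R=Rn.from_rotvec(o['orientation'])
    return R.inv().apply(np.array(target)-o['ee_pos'])/200
E
python3 - <<'E'
from h import *
for n in('scene','top'):
    im,d,inf=grab(n,n+'0.png'); np.savez(n+'0.npz',im=im,d=d,**inf)
    print(n,inf['intrinsics'],-np.array(inf['R']).T@inf['t'],np.array(inf['R']).round(2).tolist())
o=ctrl.get_obs();print(o['ee_pos'],Rn.from_rotvec(o['orientation']).as_matrix().round(2).tolist(),o['width'])
E
```

```text
scene [[456.65288932   0.         315.60836436]
 [  0.         456.65288932 238.79238291]
 [  0.           0.           1.        ]] [978.92825113 716.49655853 763.27660129] [[-0.81, 0.58, 0.02], [0.33, 0.48, -0.81], [-0.48, -0.65, -0.58]]
top [[540.57805994   0.         321.9721546 ]
 [  0.         540.57805994 245.57534799]
 [  0.           0.           1.        ]] [ 318.22102237   24.72506137 1228.0915052 ] [[0.03, -1.0, 0.03], [-0.99, -0.03, -0.11], [0.11, -0.03, -0.99]]
[238.44525792 577.18925357 221.99465544] [[-0.92, 0.38, -0.0], [0.38, 0.92, -0.0], [0.0, -0.0, -1.0]] 87.81143118614733
```

View pics/top0.png

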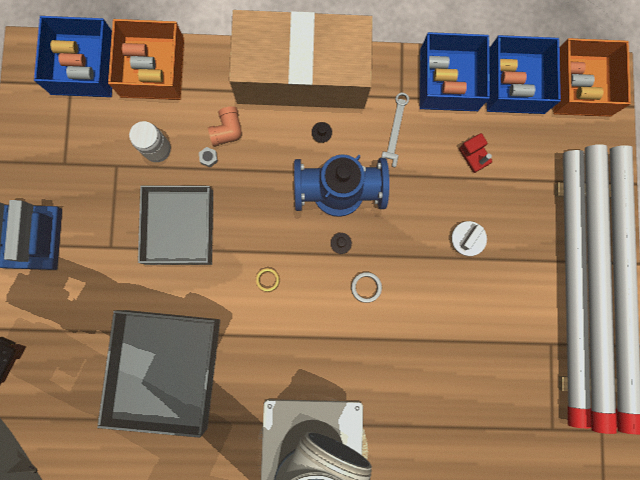

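View pics/scene0.png

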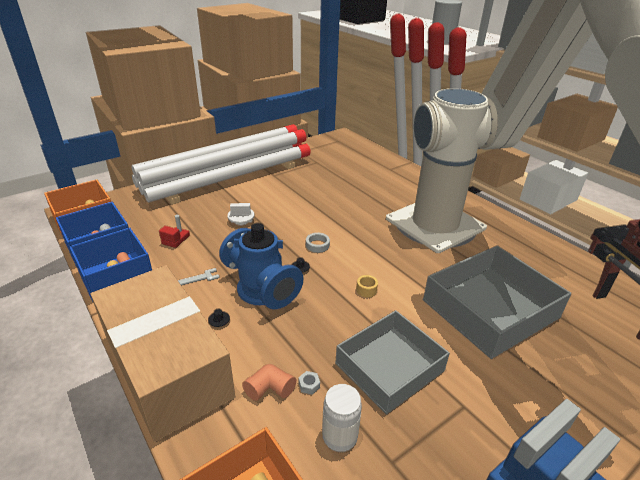

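Candidates, as top-view pixels:
- **Plugs:** (343,174) in the neck is the largest and the one to use. The ones at (321,131) and (341,242) stand on the bench and are smaller.
- **Bins:** (176,225) is the smaller and the one to use. (160,372) is larger, so not it.
- **Cap:** (469,238) is the only one.

I'll check these in one crop and measure.

```bash
python3 - <<'E'
from h import *
f=np.load('top0.npz');inf={k:f[k] for k in('intrinsics','R','t')};im=f['im'];d=f['d']
P=cloud(inf,d)
c=im[130:270,280:500];cv2.imwrite('pics/crop0.png',cv2.resize(c[:,:,::-1],(792,504),interpolation=cv2.INTER_CUBIC))
X,Y,Z=P[...,0],P[...,1],P[...,2]
def reg(u0,u1,v0,v1,z0,z1):
    m=np.zeros(d.shape,bool);m[v0:v1,u0:u1]=1
    m&=(Z>z0)&(Z<z1)&(d>0);return m
def circ(name,m):
    q=np.argwhere(m)[:,::-1].astype(np.float32)
    (cx,cy),r=cv2.minEnclosingCircle(q); p=P[m]; 
    print(name,m.sum(),'med',np.median(p,0).round(1),'mid',((p.min(0)+p.max(0))/2).round(1),'px',cx,cy,r); return p
circ('knob',reg(320,365,150,200,178,205)); circ('flange',reg(310,380,140,225,145,170))
circ('disc',reg(440,500,210,270,15,35))
p=circ('bar',reg(440,500,210,270,48,70))
r=cv2.minAreaRect(p[:,:2].astype(np.float32));print(r)
e=np.linalg.eigh(np.cov(p[:,:2].T));print('bar ang',np.arctan2(e[1][1,1],e[1][0,1]))
p=circ('bin',reg(130,222,175,275,40,70));print(cv2.minAreaRect(p[:,:2].astype(np.float32)))
# valve pipe: blue mask
h=cv2.cvtColor(im,cv2.COLOR_RGB2HSV);b=reg(285,400,145,225,90,140)&(h[...,0]>95)&(h[...,0]<130)&(h[...,1]>90)
p=circ('pipe',b);print(cv2.minAreaRect(p[:,:2].astype(np.float32)))
e=np.linalg.eigh(np.cov(p[:,:2].T));print('pipe ang',np.arctan2(e[1][1,1],e[1][0,1]))
E
```

```text
knob 188 med [580.7 -41.2 189.1] mid [582.1 -41.2 186.2] px 343.0555419921875 171.5 7.776683807373047
flange 1327 med [577.1 -40.3 154.8] mid [582.6 -41.9 157.5] px 341.5 175.5 27.10175895690918
disc 719 med [ 476.4 -332.8   26.5] mid [ 479.1 -338.7   25.8] px 468.2405090332031 238.12025451660156 17.761066436767578
bar 214 med [ 479.  -337.9   60. ] mid [ 478.9 -338.3   58. ] px 472.5 236.5 13.656599998474121
((478.9969482421875, -339.22607421875), (16.71387481689453, 59.5491828918457), 57.56839370727539)
bar ang 2.5671383546968034
bin 886 med [494.7 335.5  54.4] mid [484.7 317.   52.1] px 172.5 224.0 52.00250244140625
((485.8653564453125, 317.26361083984375), (171.23350524902344, 151.4583740234375), 1.8997124433517456)
pipe 1727 med [573.3 -47.4 106.3] mid [581.1 -42.8 115. ] px 340.5 182.5 50.759334564208984
((579.216064453125, -42.296470642089844), (103.58314514160156, 196.09405517578125), 3.703371286392212)
pipe ang 1.6159740021685525
```

View pics/crop0.png

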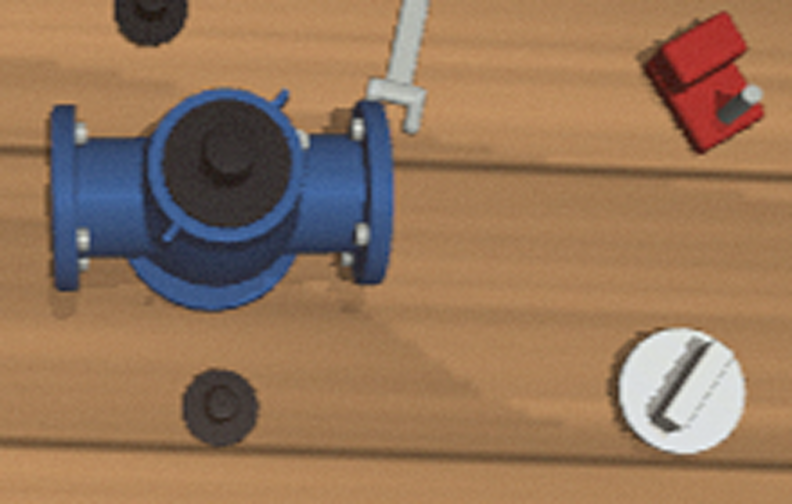

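The crop confirms the choice. The large plug is in the neck at crop (228,158), the ribs at (285,97) and (172,232), the boss at (303,140), and the cap with its bar at (690,385). Moving off towards the plug.

Request:
servo_tool(
  rows=[
    [0,0,0,-0.92,-0.73,-0.2,87],
    [0,0,0,-0.92,-0.73,-0.2,87],
    [0,0,0,-0.92,-0.73,-0.2,87],
    [0,0,0,-0.92,-0.73,-0.2,87],
    [0,0,0,-0.92,-0.73,-0.2,87],
  ],
)

```text
t: 0.72
ee_pos: [354.2, 370.1, 263.2]
orientation: [0.618, 3.08, 0.0]
ft_force: [-0.5, 0.4, -0.2]
width: 86.9
grasp_force: 0.0
```

Request:
servo_tool(
  rows=[
    [0,0,0,-0.92,-0.73,0,87],
    [0,0,0,-0.92,-0.73,0,87],
    [0,0,0,-0.92,-0.73,0,87],
    [0,0,0,-0.92,-0.73,0,87],
    [0,0,0,-0.92,-0.73,0,87],
  ],
)

```text
t: 1.35
ee_pos: [468.3, 165.8, 262.3]
orientation: [-0.617, -3.08, 0.0]
ft_force: [-0.6, -0.0, 0.3]
width: 87.0
grasp_force: 0.0
```

Request:
servo_tool(
  rows=[
    [0,0,0,-0.92,-0.73,0,87],
    [0,0,0,-0.92,-0.73,0,87],
    [0,0,0,-0.92,-0.73,0,87],
    [0,0,0,-0.92,-0.73,0,87],
    [0,0,0,-0.92,-0.73,0,87],
    [0,0,0,-0.92,-0.73,0,87],
  ],
)

```text
t: 2.1
ee_pos: [581.0, -36.2, 262.0]
orientation: [-0.61, -3.08, -0.001]
ft_force: [-0.1, 0.7, -0.0]
width: 87.0
grasp_force: 0.0
```

```bash
python3 - <<'E'
from h import *
im,d,inf=grab('wrist','w1.png');print(inf['intrinsics'],(-inf['R'].T@inf['t']))
np.savez('w1.npz',im=im,d=d,**inf);print(ctrl.get_obs()['ee_pos'],movexyz((582,-41.5,162)))
E
```

```text
[[371.64829954   0.         316.87582968]
 [  0.         371.64829954 240.84491008]
 [  0.           0.           1.        ]] [510.13504712  -6.83304252 423.11650447]
[580.94316935 -36.004743   262.21420656] [-0.01599518 -0.02344631  0.50104837]
```

View pics/w1.png

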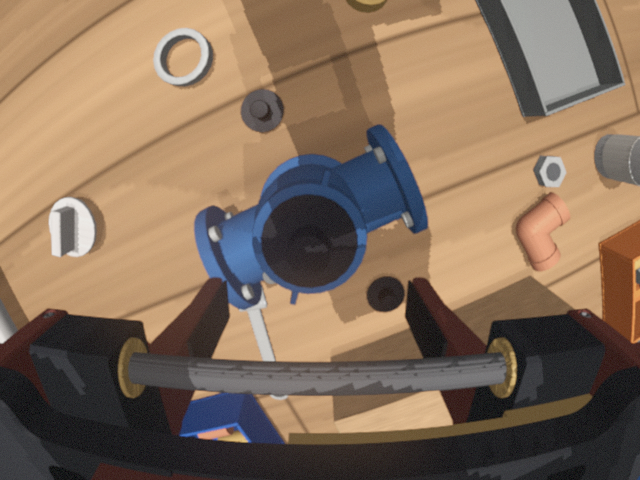

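The wrist view shows the plug flange centred at about (311,236), lined up between the fingers, with the cap at (72,228) and the bin at the top right. I'll descend and grip.

Request:
servo_tool(
  rows=[
    [0,0,0,-0.016,-0.024,0.25,87],
    [0,0,0,-0.016,-0.024,0.5,87],
    [0,0,0,-0.016,-0.024,0.5,87],
    [0,0,0,-0.016,-0.024,0.5,87],
    [0,0,0,-0.016,-0.024,0.5,10],
    [0,0,0,-0.016,-0.024,0.5,10],
    [0,0,0,-0.016,-0.024,0.5,10],
    [0,0,0,-0.016,-0.024,0.5,10],
    [0,0,0,-0.016,-0.024,0.5,10],
    [0,0,0,-0.016,-0.024,0.5,10],
  ],
)

```text
t: 3.4
ee_pos: [582.6, -43.7, 162.6]
orientation: [-0.612, -3.081, 0.0]
ft_force: [0.9, -0.3, -0.2]
width: 30.5
grasp_force: 0.0
```

Request:
servo_tool(
  rows=[
    [0,0,0,0,0,0,10],
    [0,0,0,0,0,0,10],
    [0,0,0,0,0,-0.1,10],
    [0,0,0,0,0,-0.25,10],
    [0,0,0,0,0,-0.45,10],
    [0,0,0,0,0,-0.45,10],
  ],
)

```text
t: 4.15
ee_pos: [584.6, -43.8, 255.8]
orientation: [0.61, 3.076, 0.001]
ft_force: [0.3, 0.6, -1.2]
width: 29.9
grasp_force: 30.0
```

```bash
python3 - <<'E'
from h import *
o=ctrl.get_obs();print(o['ee_pos'],o['grasp_force'],o['width'],movexyz((486,317,252)))
E
```

```text
[584.58090117 -43.78410345 255.80390915] 29.99996244907379 29.854181776112352 [1.14446544 1.47899265 0.0150136 ]
```

Request:
servo_tool(
  rows=[
    [0,0,0,0.57,0.74,0,10],
    [0,0,0,0.57,0.74,0,10],
    [0,0,0,0.57,0.74,0,10],
    [0,0,0,0.57,0.74,0,10],
    [0,0,0,0.57,0.74,0,10],
  ],
)

```text
t: 4.78
ee_pos: [533.4, 136.5, 251.8]
orientation: [-0.61, -3.081, 0.001]
ft_force: [0.2, -0.1, -0.1]
width: 29.3
grasp_force: 30.0
```

Request:
servo_tool(
  rows=[
    [0,0,0,0.57,0.74,0,10],
    [0,0,0,0.57,0.74,0,10],
    [0,0,0,0.57,0.74,0,10],
    [0,0,0,0.57,0.74,0,10],
    [0,0,0,0.57,0.74,0.25,10],
    [0,0,0,0.57,0.74,0.5,10],
    [0,0,0,0.57,0.74,0.75,10],
    [0,0,0,0.57,0.74,1,10],
    [0,0,0,0.57,0.74,1,10],
    [0,0,0,0.57,0.74,1,10],
  ],
)

```text
t: 6.02
ee_pos: [486.4, 316.3, 53.9]
orientation: [0.614, 3.08, 0.001]
ft_force: [1.0, -0.1, -0.3]
width: 29.6
grasp_force: 30.0
```

Request:
servo_tool(
  rows=[
    [0,0,0,0,0,0.07,10],
    [0,0,0,0,0,0.07,60],
    [0,0,0,0,0,0.07,60],
    [0,0,0,0,0,0.07,60],
    [0,0,0,0,0,0.07,60],
    [0,0,0,0,0,-0.2,60],
    [0,0,0,0,0,-0.5,60],
    [0,0,0,0,0,-0.8,60],
    [0,0,0,0,0,-0.95,60],
    [0,0,0,0,0,-0.95,60],
  ],
)

```text
t: 7.28
ee_pos: [486.2, 317.9, 245.5]
orientation: [0.61, 3.077, 0.006]
ft_force: [0.4, -0.1, -0.2]
width: 60.2
grasp_force: 0.0
```

```bash
python3 - <<'E'
from h import *
im,d,inf=grab('top');np.savez('t2.npz',im=im,d=d,**inf)
a=cv2.resize(im[140:225,285:400],(575,425),interpolation=cv2.INTER_CUBIC)
b=cv2.resize(im[180:270,135:220],(225,238))
c=np.zeros((425,800,3),np.uint8);c[:,:575]=a;c[:238,575:]=b
cv2.imwrite('pics/t2.png',c[:,:,::-1])
o=ctrl.get_obs();print(o['t'],o['ee_pos'],movexyz((479,-338.7,230)))
E
```

```text
7.325 [485.17578563 317.19798618 243.32702446] [-1.22334581 -3.04300283  0.06329895]
```

View pics/t2.png

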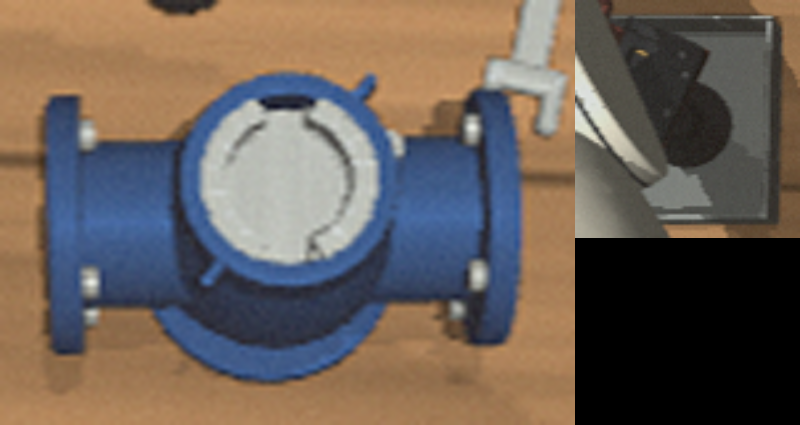

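The crop shows the plug lying in the small bin (dark disc at crop (695,120)). The neck is open, its mouth centred at crop (288,180), with one slot at (288,101) and ribs at (370,85) and (212,272). I'll fly the wrist camera over the neck on the way to the cap.

Request:
servo_tool(
  rows=[
    [0,0,0,-0.75,-0.735,0,60],
    [0,0,0,-0.75,-0.735,0,60],
    [0,0,0,-0.75,-0.735,0,60],
    [0,0,0,-0.75,-0.735,0,60],
    [0,0,0,-0.75,-0.735,0,60],
  ],
)

```text
t: 7.95
ee_pos: [566.9, 122.1, 240.4]
orientation: [-0.615, -3.077, 0.002]
ft_force: [0.6, 0.3, 0.1]
width: 60.0
grasp_force: 0.0
```

Request:
servo_tool(
  rows=[
    [0,0,0,-0.75,-0.735,0,60],
    [0,0,0,-0.75,-0.735,0,60],
    [0,0,0,-0.75,-0.735,0,60],
    [0,0,0,-0.75,-0.735,0,60],
    [0,0,0,-0.75,-0.735,0,60],
    [0,0,0,-0.75,-0.735,0,60],
  ],
)

```text
t: 8.7
ee_pos: [649.1, -67.2, 242.0]
orientation: [-0.609, -3.08, -0.001]
ft_force: [0.3, -0.2, 0.8]
width: 60.0
grasp_force: 0.0
```

```bash
python3 - <<'E'
from h import *
im,d,inf=grab('wrist');np.savez('w2.npz',im=im,d=d,**inf)
print((-inf['R'].T@inf['t']),ctrl.get_obs()['ee_pos'])
# rectified map: world plane z=150, 0.25 mm/px, centre (581,-42), up=+x,left=+y
n=560;s=.25
r,c=np.mgrid[:n,:n];W=np.stack([581-(r-n/2)*s,-42-(c-n/2)*s,np.full((n,n),150.)],-1)
C=W@inf['R'].T+inf['t'];rho=np.hypot(C[...,0],C[...,1]);k=np.arctan2(rho,C[...,2])/rho*inf['intrinsics'][0,0]
mu=(C[...,0]*k+inf['intrinsics'][0,2]).astype(np.float32);mv=(C[...,1]*k+inf['intrinsics'][1,2]).astype(np.float32)
o=cv2.remap(im,mu,mv,cv2.INTER_CUBIC);cv2.imwrite('pics/rect2.png',o[:,:,::-1])
E
```

```text
[578.21039749 -37.88763106 403.10768336] [649.20866207 -67.13763686 242.2890202 ]
```

View pics/rect2.png

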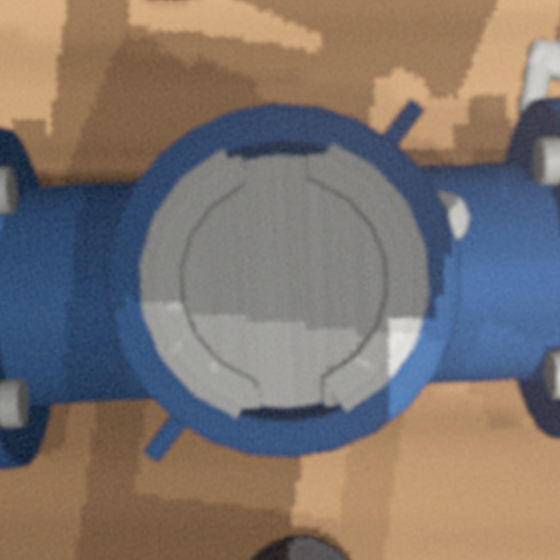

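The rectified view (0.25 mm/px) shows the mouth centre at (284,280), so about (581,-43). The slot midpoints are (274,180) and (291,380), and the rib ends (417,105) and (152,456), which puts the valve yaw at about 0.06. Next I move over the cap.

Request:
servo_tool(
  rows=[
    [0,0,0,0.138,-0.785,0,60],
    [0,0,0,0.138,-0.785,0,60],
    [0,0,0,0.138,-0.785,0,60],
    [0,0,0,0.138,-0.785,0,60],
  ],
)

```text
t: 9.25
ee_pos: [563.4, -203.9, 243.1]
orientation: [0.614, 3.081, 0.0]
ft_force: [1.4, 0.8, 0.7]
width: 60.1
grasp_force: 0.0
```

Request:
servo_tool(
  rows=[
    [0,0,0.06,0.138,-0.785,0,60],
    [0,0,0.119,0.138,-0.785,0,60],
    [0,0,0.119,0.138,-0.785,0,60],
    [0,0,0.119,0.138,-0.785,0,60],
    [0,0,0.119,0.138,-0.785,0,60],
    [0,0,0.119,0.138,-0.785,0,60],
  ],
)

```text
t: 10.0
ee_pos: [480.2, -336.8, 242.7]
orientation: [0.88, 3.016, 0.0]
ft_force: [-0.5, 0.4, -0.2]
width: 60.1
grasp_force: 0.0
```

```bash
cat >> h.py <<'E'
def rect(im,inf,cx,cy,z,n=560,s=.25):
    r,c=np.mgrid[:n,:n];W=np.stack([cx-(r-n/2)*s,cy-(c-n/2)*s,np.full((n,n),float(z))],-1)
    C=W@inf['R'].T+inf['t'];rho=np.hypot(C[...,0],C[...,1]);k=np.arctan2(rho,C[...,2])/rho*inf['intrinsics'][0,0]
    return cv2.remap(im,(C[...,0]*k+inf['intrinsics'][0,2]).astype(np.float32),(C[...,1]*k+inf['intrinsics'][1,2]).astype(np.float32),cv2.INTER_CUBIC)
E
python3 - <<'E'
from h import *
im,d,inf=grab('wrist');o=ctrl.get_obs()
R=Rn.from_rotvec(o['orientation']).as_matrix();print(o['ee_pos'],'yyaw',np.arctan2(R[1,1],R[0,1]),np.hypot(*inf['intrinsics'][0,:2]))
a=rect(im,inf,479,-338.5,59,400);b=rect(im,inf,479,-338.5,25,400)
cv2.imwrite('pics/cap3.png',np.hstack([a,b])[:,:,::-1])
for nm,q in(('z59',a),('z25',b)):
    m=(q.max(2)-q.min(2)<35)&(q.mean(2)>110)
    m=cv2.morphologyEx(m.astype(np.uint8),cv2.MORPH_OPEN,np.ones((5,5)))
    cs,_=cv2.findContours(m,cv2.RETR_EXTERNAL,cv2.CHAIN_APPROX_NONE);c=max(cs,key=cv2.contourArea)
    (x,y),r=cv2.minEnclosingCircle(c);print(nm,x,y,r,'world',479-(y-200)*.25,-338.5-(x-200)*.25)
E
```

```text
[ 480.0543029  -336.95316825  242.6833718 ] yyaw 1.0026815474384452 371.64829954431775
z59 192.77366638183594 231.01780700683594 146.5338897705078 world 471.245548248291 -336.693416595459
z25 209.0685577392578 209.16168212890625 161.10540771484375 world 476.70957946777344 -340.76713943481445
```

View pics/cap3.png

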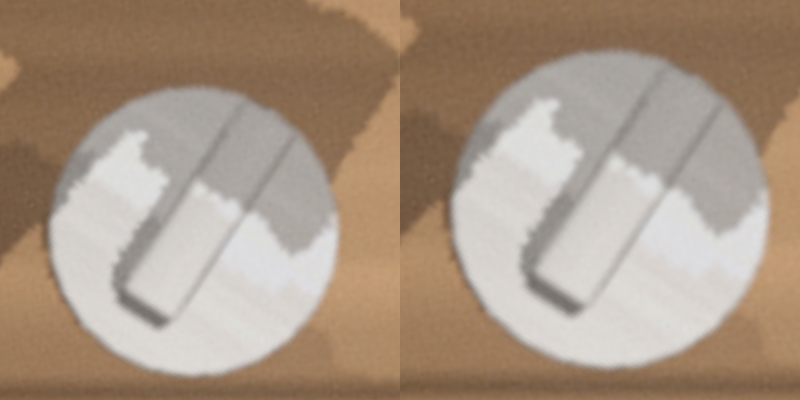

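The left panel shows the bar top with corners (125,288), (168,322), (295,138) and (243,100). That gives a centre of about (476.3,-340.5) and a bar yaw of -0.58, and the disc agrees at (476.7,-340.8). I'll descend onto it.

Request:
servo_tool(
  rows=[
    [0,0,0.01,0.005,-0.024,0.3,60],
    [0,0,0.01,0.005,-0.024,0.6,60],
    [0,0,0.01,0.005,-0.024,0.9,60],
    [0,0,0.01,0.005,-0.024,1,60],
    [0,0,0.01,0.005,-0.024,1,60],
    [0,0,0.01,0.005,-0.024,1,60],
  ],
)

```text
t: 10.8
ee_pos: [477.2, -342.7, 44.8]
orientation: [0.905, 3.005, -0.002]
ft_force: [-0.1, -0.3, -0.8]
width: 59.9
grasp_force: 0.0
```

Request:
servo_tool(
  rows=[
    [0,0,0,0,0,0.065,60],
    [0,0,0,0,0,0.065,60],
    [0,0,0,0,0,0.065,5],
    [0,0,0,0,0,0.065,5],
    [0,0,0,0,0,0.065,5],
    [0,0,0,0,0,0.065,5],
    [0,0,0,0,0,0.065,5],
    [0,0,0,0,0,0.065,5],
    [0,0,0,0,0,0.065,5],
  ],
)

```text
t: 11.92
ee_pos: [475.7, -341.9, 29.7]
orientation: [0.906, 3.008, -0.0]
ft_force: [0.4, -0.5, 0.6]
width: 15.7
grasp_force: 30.0
```

Request:
servo_tool(
  rows=[
    [0,0,0,0,0,0,5],
    [0,0,0,0,0,-0.1,5],
    [0,0,0,0,0,-0.3,5],
    [0,0,0,0,0,-0.6,5],
    [0,0,0,0,0,-0.9,5],
    [0,0,0,0,0,-1,5],
    [0,0,0,0,0,-1,5],
  ],
)

```text
t: 12.8
ee_pos: [476.4, -342.5, 232.6]
orientation: [0.905, 3.004, -0.003]
ft_force: [0.5, -1.0, -1.5]
width: 15.7
grasp_force: 30.0
```

```bash
python3 - <<'E'
from h import *
im,d,inf=grab('wrist','w4.png');o=ctrl.get_obs();np.savez('w4.npz',im=im,d=d,**inf)
R=Rn.from_rotvec(o['orientation']).as_matrix();e=o['ee_pos'];print(e,'yyaw',np.arctan2(R[1,1],R[0,1]),o['width'],o['grasp_force'],R[:,2])
dc=np.r_[e[:2],e[2]-3];a=rect(im,inf,e[0],e[1],e[2]-4,400);cv2.imwrite('pics/cap4.png',a[:,:,::-1])
E
```

```text
[ 475.56650482 -341.89119616  230.68275704] yyaw 0.9855232356647092 15.941831233124592 29.999745190143585 [ 0.00128239 -0.00104073 -0.99999864]
```

View pics/cap4.png

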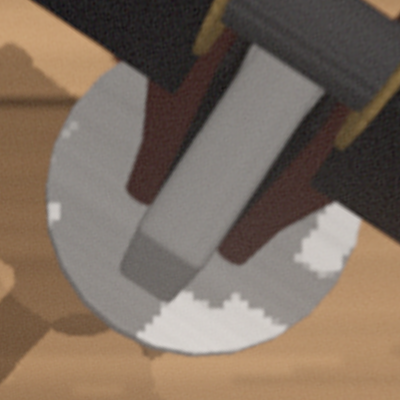

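The cap is held at the bar, with its disc fitted at about (204,194), i.e. ~1.8 mm from the TCP along the bar. I'll carry it over the neck and turn it in line with the slots.

Request:
servo_tool(
  rows=[
    [0,0,0,0.2,0.77,0,5],
    [0,0,0,0.2,0.77,0,5],
    [0,0,0,0.2,0.77,0,5],
    [0,0,0,0.2,0.77,0,5],
    [0,0,0,0.2,0.77,0,5],
  ],
)

```text
t: 13.48
ee_pos: [526.6, -191.6, 228.5]
orientation: [-0.905, -3.006, 0.0]
ft_force: [0.5, -0.6, -1.4]
width: 16.1
grasp_force: 30.0
```

Request:
servo_tool(
  rows=[
    [0,0,-0.1,0.193,0.762,0,5],
    [0,0,-0.2,0.193,0.762,0,5],
    [0,0,-0.3,0.193,0.762,0,5],
    [0,0,-0.4,0.193,0.762,0,5],
    [0,0,-0.43,0.193,0.762,0,5],
    [0,0,-0.43,0.193,0.762,0,5],
    [0,0,-0.43,0.193,0.762,0,5],
    [0,0,-0.43,0.193,0.762,0,5],
  ],
)

```text
t: 14.48
ee_pos: [579.3, -43.6, 229.6]
orientation: [0.092, -3.14, 0.0]
ft_force: [0.0, 0.4, -0.9]
width: 15.8
grasp_force: 30.0
```

```bash
python3 - <<'E'
from h import *
im,d,inf=grab('wrist');o=ctrl.get_obs();np.savez('w5.npz',im=im,d=d,**inf)
R=Rn.from_rotvec(o['orientation']).as_matrix();e=o['ee_pos'];print(o['t'],e,'yyaw',np.arctan2(R[1,1],R[0,1]),o['width'])
print('neck dxy',e[:2])
a=rect(im,inf,e[0],e[1],e[2]-4.7,400);b=rect(im,inf,581,-43,150,400)
cv2.imwrite('pics/cap5.png',np.hstack([a,b])[:,:,::-1])
E
```

```text
14.525 [579.29902058 -43.48422001 229.59864356] yyaw 1.6294900203896352 16.05953332571648
neck dxy [579.29902058 -43.48422001]
```

View pics/cap5.png

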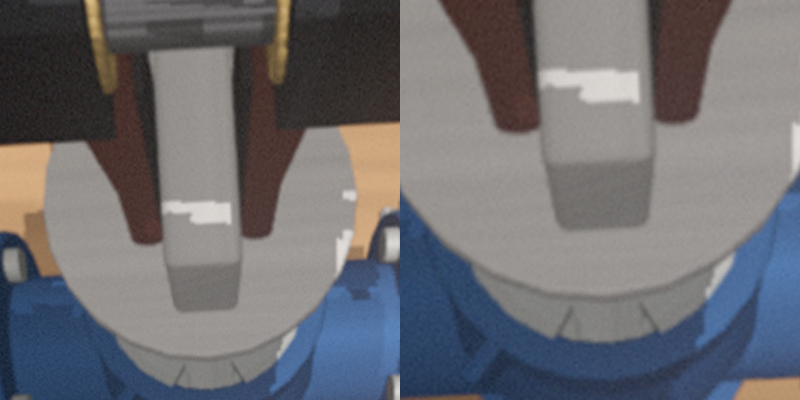

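The disc is centred at about (200,197) in the left panel. In the right panel the slot's end sits at (609,342), which puts the neck at about (580.7,-43.5). Cap and neck agree within about 1 mm, so I'll lower it gently.

Request:
servo_tool(
  rows=[
    [0,0,0,-0.002,0,0.1,5],
    [0,0,0,-0.002,0,0.2,5],
    [0,0,0,-0.002,0,0.23,5],
    [0,0,0,-0.002,0,0.25,5],
    [0,0,0,-0.002,0,0.265,5],
    [0,0,0,-0.002,0,0.28,5],
    [0,0,0,-0.002,0,0.28,5],
  ],
)

```text
t: 15.4
ee_pos: [579.8, -43.0, 173.7]
orientation: [-0.094, 3.14, -0.0]
ft_force: [-0.2, 0.7, -2.1]
width: 15.6
grasp_force: 30.0
```

No contact force with the bottom already 6 mm inside, so it continues down.

Request:
servo_tool(
  rows=[
    [0,0,0,0,0,0.02,5],
    [0,0,0,0,0,0.035,5],
    [0,0,0,0,0,0.05,5],
    [0,0,0,0,0,0.057,5],
    [0,0,0,0,0,0.061,5],
    [0,0,0,0,0,0.061,5],
    [0,0,0,0,0,0.061,5],
  ],
)

```text
t: 16.27
ee_pos: [579.8, -43.0, 161.7]
orientation: [-0.094, 3.14, -0.0]
ft_force: [-0.8, 0.9, 1.7]
width: 16.0
grasp_force: 30.0
```

Seated, with light contact. I'll press slightly and turn clockwise in steps.

Request:
servo_tool(
  rows=[
    [0,0,0,0,0,0.004,5],
    [0,0,0,0,0,0.004,5],
    [0,0,0.04,0,0,0.004,5],
    [0,0,0.08,0,0,0.004,5],
    [0,0,0.12,0,0,0.004,5],
    [0,0,0.16,0,0,0.004,5],
    [0,0,0.2,0,0,0.004,5],
    [0,0,0.2,0,0,0.004,5],
  ],
)

```text
t: 17.27
ee_pos: [580.8, -42.9, 161.7]
orientation: [0.377, 3.117, 0.0]
ft_force: [-0.5, 1.1, 6.1]
width: 15.9
grasp_force: 30.0
```

```bash
python3 - <<'E'
from h import *
o=ctrl.get_obs();R=Rn.from_rotvec(o['orientation']).as_matrix();print(o['ee_pos'],o['ft_force'],o['moment'],np.arctan2(R[1,1],R[0,1]),o['width'])
E
```

```text
[580.79094261 -42.92775826 161.70173704] [-0.46748663  1.13037122  6.05379254] [0.18236407 0.28337019 0.01119554] 1.3299624197110984 15.902183841715948
```

Request:
servo_tool(
  rows=[
    [0,0,0.04,0,0,0,5],
    [0,0,0.08,0,0,0,5],
    [0,0,0.12,0,0,0,5],
    [0,0,0.16,0,0,0,5],
    [0,0,0.2,0,0,0,5],
    [0,0,0.24,0,0,0,5],
    [0,0,0.267,0,0,0,5],
    [0,0,0.267,0,0,0,5],
    [0,0,0.267,0,0,0,5],
  ],
)

```text
t: 18.4
ee_pos: [581.1, -42.8, 161.7]
orientation: [0.988, 2.979, 0.002]
ft_force: [1.5, 2.1, 5.4]
width: 16.1
grasp_force: 30.0
```

```bash
python3 - <<'E'
from h import *
im,d,inf=grab('wrist');o=ctrl.get_obs();R=Rn.from_rotvec(o['orientation']).as_matrix();e=o['ee_pos'];print(o['t'],e,o['ft_force'],o['moment'],np.arctan2(R[1,1],R[0,1]),o['width'],o['grasp_force'])
a=rect(im,inf,581,-43,157,440)
s,ds,_=grab('scene');s=cv2.resize(s[195:315,205:310],(350,400),interpolation=cv2.INTER_CUBIC)
t,dt,_=grab('top');print()
c=np.zeros((440,790,3),np.uint8);c[:,:440]=a;c[:400,440:]=s
cv2.imwrite('pics/end6.png',c[:,:,::-1])
E
```

```text
18.45 [581.13548598 -42.8363177  161.72889588] [1.14713793 1.44188295 5.04388297] [0.22366704 0.03381432 0.03480992] 0.9303310515581016 15.630839050989453 30.001823902130127
```

View pics/end6.png

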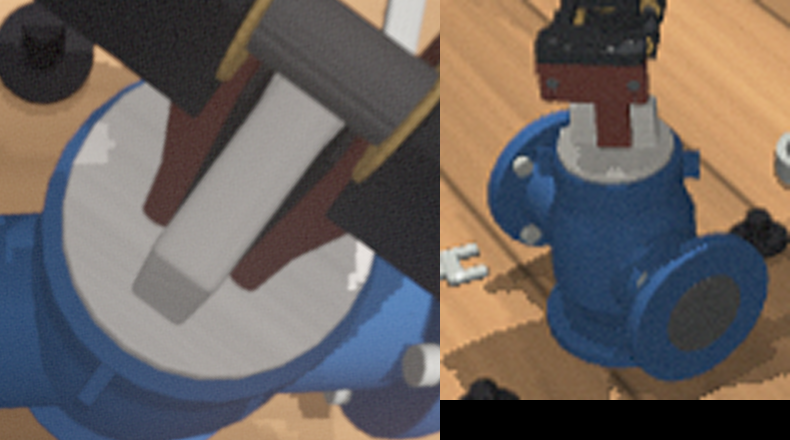

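The disc sits flat on the neck and the bar points at the rib at (95,385). The measured turn is about 0.70 rad and the grip holds at 30 N, so I'm handing in.

```bash
python3 -c "
from workcell import ctrl
print(ctrl.close_job())"
```

```text
the job is handed in; nothing more can be done
None
```

The job is handed in, with no verdict shown to me: the plug is in the small grey bin, and the cap is flat on the neck, turned about 0.70 rad clockwise to the ribs and still gripped at 30 N, at 18.5 s of the 59 s allowed.

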